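# Present the lamp arm's socket to the inspection camera

### The job

Draw the lamp arm with the open white bulb cup out of its slanting socket in the plywood stand and bring it to the inspection camera: hold it level at lens height, its open mouth facing the lens squarely, in line with it and about 75 mm in front of it. Finish while still holding it there, steady and clear of everything; nothing is put down. Do not touch the camera, and leave the other two arms in the stand and the parts on the bench where they are.

Things in the scene. Friction and masses are not known exactly. Their poses are not given: they have to be found in the camera images.
- lamp_arm: The arm to take, 0.20 to 0.31 kg, in any one of the three sockets: steel square tube 16 x 16 x 230 mm (lower 70 mm darker, heavier) with a round white bulb cup 40 mm across, 50 mm long, open at the end, on top. Origin: centre of the foot; z runs along the tube to the cup; x, y square to its flats, y level. Grip it across y, 105 to 225 mm from the foot; it balances 130 mm from the foot.
- mouth (a point): Centre of the open mouth of the lamp arm's cup: on the tube's axis, 280 mm from the foot. Axes as the lamp arm.
- stand: Fixed plywood stand, base 170 x 270 x 14 mm, three sockets at y = -95, 0, 95 mm. Origin: on the bench under the middle socket's floor. Sockets are 19 mm wide, 70 mm deep, floors 40 mm above the bench at x = 0, leaning 45 degrees from upright towards the stand's +x (arms rest about 2 degrees lower): they come out along their tubes, up and to +x. The lower wall goes on, 29 mm wide, to 100 mm from the floor.
- plate_arm: The same 16 mm square tube (230 mm, dark lower 70 mm) in another socket of the stand, but its upper end carries a square steel plate 46 x 46 x 10 mm. Origin and axes as the lamp arm. To be left in the stand.
- ball_arm: The same 16 mm square tube (230 mm, dark lower 70 mm) in another socket of the stand, but its upper end carries a steel ball 38 mm across. Origin and axes as the lamp arm. To be left in the stand.
- camera: Fixed inspection camera: dark base plate 110 x 100 x 14 mm, upright post 18 mm thick and 239 mm high, grey box 50 x 48 x 48 mm with its centre 200 mm above the bench, black lens barrel 38 mm across pointing along the camera's -x. Origin: on the bench, right under the lens's front; the base plate spans x = 15 to 125 mm, the post is at x = 90 mm; z up. Not to be touched.
- lens (a point): Centre of the lens's front, 200 mm above the bench, right above the camera's origin. Axes as the camera: the lens looks along -x, level.
- shade_a: White glass shade, an upright cup 84 mm across and 105 mm high. Origin: centre of its underside. Bystander.
- shade_b: A second, equal white shade. Bystander.
- canopy: Square steel cover plate, 110 x 110 x 20 mm, lying flat on the bench. Origin: centre of its underside. Bystander.
- fixing_ring: Flat steel ring, 96 mm across, 5 mm thick, lying on the bench. Origin: centre of its underside. Bystander.
Not all that is in view belongs to the job. Leave any yellow look-alike of the plate_arm alone.

How it is judged:
On the way:
1. the lamp arm is drawn clear of its socket and held by the gripper (height (world z) of lamp_arm above 0.1 m and contact force between the fingers and lamp_arm above 2 N and contact force between lamp_arm and stand below 0.1 N), for 0.1 s.
At the end, for the whole second after the job is handed in: The gripper holds the lamp arm still, level within 11 degrees, within 12 degrees of the lens axis, mouth to the lens, 45 to 105 mm before it and within 20 mm of its axis, touching nothing else listed; other arms within 15 mm, listed parts within 25 mm of their start (angle between lamp_arm's own z axis and vertical between 1.38 and 1.76 rad and angle between the z axis of lamp_arm and the x axis of lens, either way round below 0.21 rad and x of mouth in the frame of lens between -0.105 and -0.045 m and y of mouth in the frame of lens between -0.02 and 0.02 m and z of mouth in the frame of lens between -0.02 and 0.02 m and x of lamp_arm in the frame of lens below -0.25 m and height (world z) of lamp_arm above 0.13 m and contact force between the fingers and lamp_arm above 2 N and linear speed of lamp_arm below 0.03 m/s and angular speed of lamp_arm below 0.2 rad/s and contact force between lamp_arm and stand below 0.1 N and contact force between lamp_arm and camera below 0.1 N and contact force between lamp_arm and plate_arm below 0.1 N and contact force between lamp_arm and ball_arm below 0.1 N and contact force between lamp_arm and shade_a below 0.1 N and contact force between lamp_arm and shade_b below 0.1 N and contact force between lamp_arm and canopy below 0.1 N and contact force between lamp_arm and fixing_ring below 0.1 N and distance of each of plate_arm, ball_arm from where it was at the start of the episode below 0.015 m and distance of each of shade_a, shade_b, canopy, fixing_ring from where it was at the start of the episode below 0.025 m); the arm keeps its last pose, push and grip.
It fails at once if the inspection camera is touched (contact force between camera and anything else above 1 N).
It fails at once if another arm in the stand is shifted by more than 15 mm (distance of any of plate_arm, ball_arm from where it was at the start of the episode above 0.015 m).
It fails at once if a shade, the cover plate or the ring is shifted by more than 25 mm (distance of any of shade_a, shade_b, canopy, fixing_ring from where it was at the start of the episode above 0.025 m).
It also fails if it takes over 40 s, if anything falls off the work surface, if the arm or the gripper's body presses on something with over 40 N, if the wrist force passes 120 N, or if a joint passes its speed limit or range.

### The arm

A 7-joint arm with a two-finger parallel gripper is mounted at the origin on the work surface. World frame = base frame: x ahead of the robot, y to its left, z up, the work surface at z = 0. Lengths are in m, angles in rad, forces in N, time in s.
With the tool pointing down it reaches from about 0.425 to 0.875 m from the base axis. Payload 4.7 kg.
Tool frame: the origin (TCP) lies on the centre line of the jaws, within the pads' length; the fingertips stand 19 mm ahead of it and the grasp point (between the pads) is the TCP; x points along the fingers, z is the direction in which the jaws open and shut, and the axes are right-handed (so a half turn about x gives the same grasp; the last joint's range is limited). The gripper opens to 87 mm and grips with 3 to 60 N. Pads are 19 mm wide; open, the fingers measure 117 mm over their backs; the gripper's body (75 mm by 190 mm) begins 51 mm behind the grasp point.
Start: joints at [-1.175, 0.321, -0.07, 1.45, 0.023, 1.371, -0.057], TCP at [0.242, 0.603, 0.242] pointing down, gripper open.
Joint ranges: [-2.86, 2.86], [-0.3, 2.09], [-1.38, 1.24], [0.06, 2.45], [-1.56, 4.7], [0.09, 2.05], [-2.69, 2.69]. Speed limits (rad/s): [2.57, 2.57, 3.14, 3.14, 3.14, 3.14, 3.14].

### API

Orientations are given as a rotation vector (axis times angle).
In Python, from bench import get_state, get_image, camera_info, close_job gives the robot as it stands.
- The arm moves only by the tool jog_arm, never from a script. Its argument "targets" is a list of rows, each a list of 7 numbers: the turn, a rotation vector about the tool's x, y, z in degrees, then the shift along the tool's x, y, z in cm, then the finger opening in cm, from 0 to 8.7. In form: [[wx, wy, wz, tx, ty, tz, jaw], ...]. A call has 1 to 10 rows; each row shifts and turns the commanded pose from where the row before left it, along the tool's axes as they then stand; what a row does not reach is not made up. A row lasts 1/8 s, in which the tool goes at most 62.5 mm and 10.7 degrees, less where a joint would pass 70% of its speed; a pose out of reach is approached as far as the arm can. A call is refused whole if a number of a shift passes 6.25 or a number of a turn 10.7, either way. A call with a gripper value outside its range is refused whole. The fingers move at their own pace and stop on an object; "squeeze" is the grip in N (left out, the last holds). Time passes only in rows, so rows that do not move let the fingers close. It gives the time, the measured TCP pose, the force and the opening at its end, in the units of the state.
- get_state(): the state, without advancing time (a new reading comes with each control period).
- get_image(name): name is "side" or "top"; returns (picture, depth): 400x640x3 uint8, red, green, blue; 400x640 float32, m along the optical axis (not along the pixel's ray), 0 where there is no reading.
- camera_info(name): a dict with "intrinsics" (3x3 intrinsics, pixels), "k1" (the pictures are not rectified: a ray, as slopes to the right and down, at radius r is drawn at 1 + k1 r^2 times it, then the intrinsics apply), "world_from_camera" (4x4, takes a point from camera to world coordinates). Camera axes: x right, y up, looking along -z (the intrinsics and any distortion apply to the point x, -y, -z); pixel columns grow to the right and rows downward; lengths in m; the calibration is good to about 2 mm. A picture is of the moment at which its call begins. camera_info takes no time and is no camera call.
- close_job(): hands the job in, once; it reports no verdict.
The state is a dict: "time": time; "joint_positions": joint angles; "qd": joint speeds; "joint_torque": joint torques, N m; "position": TCP position; "tool_rot": TCP orientation; "ft_force": force on the tool from outside, world axes, zero at the start; "torque": the same for the moment, N m; "grip_width": opening from 0.0 (shut) to 1.0 (fully open).
Only numpy, scipy, OpenCV 4.12 (cv2) and the standard library are available. Lean on these libraries where they do the work, as an engineer would, in place of code of your own. Each camera call takes 0.05 s, during which the arm holds its last target.

## Working session

There is one attempt and no reset: what is moved stays moved. The work goes in short steps, Python scripts to look and compute and a tool call to move; the robot and the scene stay as the last step left them, time stands still between calls to the robot, and variables do not carry over. Pictures are saved under pics/ and viewed, and the job is handed in when it is done.

Besides the shell and the picture viewer there is one more tool, called by a JSON object that holds its "op" and its "data". jog_arm: Moves the arm, as the interface text tells. Its arguments: {"type":"object","properties":{"targets":{"type":"array"},"squeeze":{"type":"number"}},"required":["targets"]}

```bash
mkdir -p pics; ls; cat > h.py <<'E'
import numpy as np,cv2
from bench import get_state,get_image,camera_info,close_job
def snap(n,tag):
    p,d=get_image(n); cv2.imwrite(f'pics/{tag}.png',cv2.cvtColor(p,cv2.COLOR_RGB2BGR)); np.save(f'{tag}.npy',d); return p,d
def pts(n,d,uv):
    c=camera_info(n);K=np.array(c['intrinsics']);k=c['k1'];T=np.array(c['world_from_camera'])
    uv=np.atleast_2d(uv).astype(int);o=[]
    q=cv2.undistortPoints(uv.reshape(-1,1,2).astype(float),K,np.array([k,0,0,0.])).reshape(-1,2)
    z=d[uv[:,1],uv[:,0]]
    P=np.c_[q[:,0]*z,-q[:,1]*z,-z]
    return P@T[:3,:3].T+T[:3,3]
E
python3 - <<'E'
from h import *
for n in('top','side'):
    snap(n,n+'0');c=camera_info(n);print(n,c)
print(get_state())
E
```

```text
pics
top {'intrinsics': array([[515.1376469 ,   0.        , 321.77104368],
       [  0.        , 515.1376469 , 209.3090333 ],
       [  0.        ,   0.        ,   1.        ]]), 'k1': -0.06315282172224318, 'world_from_camera': array([[ 1.62255670e-02,  9.92544165e-01, -1.20800712e-01,
         1.61617913e-01],
       [-9.99866858e-01,  1.63159144e-02, -2.41232025e-04,
        -2.43444000e-02],
       [ 1.73154064e-03,  1.20788542e-01,  9.92676750e-01,
         1.94190878e+00],
       [ 0.00000000e+00,  0.00000000e+00,  0.00000000e+00,
         1.00000000e+00]])}
side {'intrinsics': array([[470.67527304,   0.        , 308.11257023],
       [  0.        , 470.67527304, 204.68339481],
       [  0.        ,   0.        ,   1.        ]]), 'k1': -0.021891915128418808, 'world_from_camera': array([[-0.96532192,  0.16993059, -0.19818474,  0.08927861],
       [-0.26048871, -0.67726761,  0.68808009,  1.11166664],
       [-0.01729825,  0.71584368,  0.69804627,  1.27970907],
       [ 0.        ,  0.        ,  0.        ,  1.        ]])}
{'time': 0.1, 'joint_positions': array([-1.17487348,  0.32174652, -0.07007003,  1.45153836,  0.02260571,
        1.37081007, -0.05688646]), 'qd': array([ 0.0003618 , -0.00143093,  0.00022653, -0.00254583,  0.00061707,
       -0.00089521, -0.0002129 ]), 'joint_torque': array([-3.34647211e-04, -4.92567945e+01, -4.05844487e-01, -3.13396382e+01,
       -6.40442083e-02,  3.94497660e-02,  8.48318450e-05]), 'position': array([0.24208045, 0.60274285, 0.24057963]), 'tool_rot': array([-0.92457201,  1.36736764,  0.92284871]), 'ft_force': array([-0.39556347, -0.11985112, -0.1382685 ]), 'torque': array([-0.02617756, -0.00540264,  0.00700525]), 'grip_width': 1.0034611808905098}
```

View pics/top0.png

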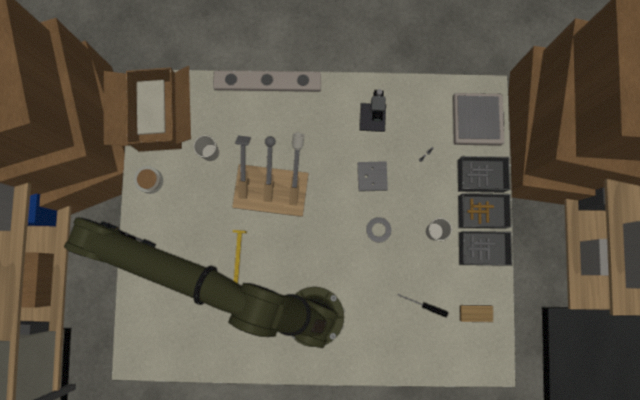

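View pics/side0.png

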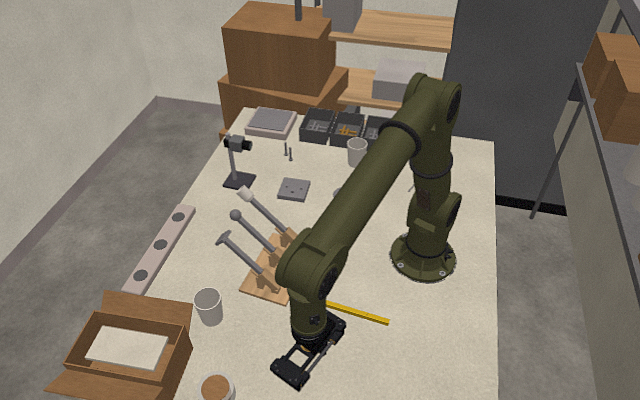

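```bash
python3 - <<'E'
from h import *
a=cv2.imread('pics/top0.png')[70:250,190:470];cv2.imwrite('pics/top0z.png',cv2.resize(a[:150,30:220],None,fx=4,fy=4,interpolation=2))
b=cv2.imread('pics/side0.png')[120:310,200:360];cv2.imwrite('pics/side0z.png',cv2.resize(b,None,fx=3.1,fy=3.1,interpolation=2))
E
```

```text
(no output)
```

View pics/top0z.png

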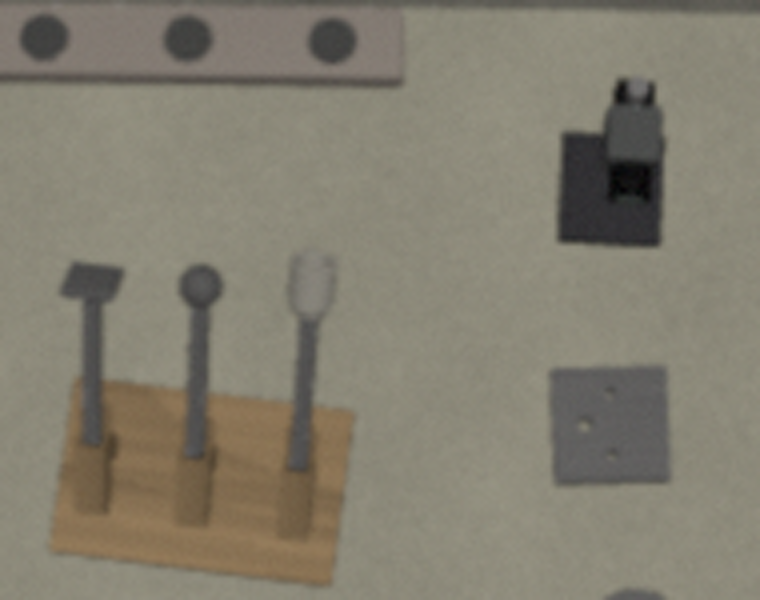

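View pics/side0z.png

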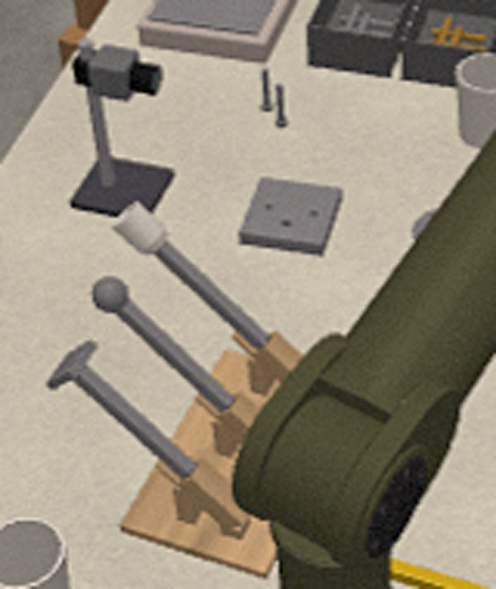

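```bash
python3 - <<'E'
from h import *
p=cv2.imread('pics/top0.png');d=np.load('top0.npy')
def z(u,v): return (220+u/4.,70+v/4.)
def show(n,l,dd=d,cam='top'): 
    P=pts(cam,dd,np.round(l));print(n);print(np.round(P,4))
# tube of lamp arm: zoomed pts
show('lamp tube',[z(311,325),z(308,350),z(305,380),z(303,410),z(301,440),z(299,462)])
show('ball tube',[z(199,320),z(198,380),z(196,440)])
show('plate tube',[z(93,320),z(92,380),z(92,430)])
show('base corners (z~.014)',[z(86,392),z(345,420),z(62,544),z(322,575)])
show('cup',[z(312,255),z(312,270),z(300,290),z(325,290),z(312,310)])
show('cam box',[z(635,115),z(635,150),z(612,130),z(655,130)])
show('lens',[z(630,170),z(630,185),z(630,195),z(630,200),z(615,190),z(645,190)])
show('camplate',[z(570,145),z(570,235),z(655,238)])
show('canopy',[z(560,375),z(660,375)])
E
python3 - <<'E'
from h import *
# side view
d=np.load('side0.npy')
s=3.1
def z(u,v): return (200+u/s,120+v/s)
for n,l in dict(tube=[(165,250),(180,264),(200,285),(220,303),(240,322),(258,340)],lens=[(135,78),(145,78),(158,78),(150,70),(150,90)],box=[(110,60),(120,80)],cup=[(135,220),(150,235),(140,240)]).items():
    print(n);print(np.round(pts('side',d,np.round([z(*q) for q in l])),4))
E
```

```text
lamp tube
[[0.5748 0.0614 0.2018]
 [0.5555 0.0656 0.1777]
 [0.5343 0.0694 0.1597]
 [0.5138 0.0701 0.1362]
 [0.488  0.074  0.1185]
 [0.4695 0.0745 0.0984]]
ball tube
[[0.5789 0.1592 0.1934]
 [0.5346 0.162  0.1513]
 [0.4883 0.1685 0.1084]]
plate tube
[[0.5791 0.2542 0.1869]
 [0.5363 0.2603 0.136 ]
 [0.4957 0.2642 0.0999]]
base corners (z~.014)
[[0.5271 0.2648 0.1273]
 [0.5267 0.0382 0.0134]
 [0.4032 0.3    0.0165]
 [0.3769 0.0577 0.0156]]
cup
[[0.63   0.0619 0.221 ]
 [0.6095 0.0603 0.2451]
 [0.599  0.0709 0.2315]
 [0.601  0.0508 0.2246]
 [0.5811 0.0608 0.2198]]
cam box
[[ 0.7595 -0.2161  0.2219]
 [ 0.7263 -0.2158  0.2244]
 [ 0.7475 -0.1951  0.224 ]
 [ 0.7468 -0.2327  0.2283]]
lens
[[ 0.7134 -0.2129  0.2197]
 [ 0.6975 -0.2123  0.2247]
 [ 0.69   -0.2135  0.2143]
 [ 0.6908 -0.215   0.2   ]
 [ 0.6915 -0.199   0.2201]
 [ 0.6943 -0.2241  0.2127]]
camplate
[[ 0.8033 -0.1735  0.0105]
 [ 0.7115 -0.1741  0.0097]
 [ 0.7081 -0.2587  0.0133]]
canopy
[[ 0.5718 -0.1665  0.0183]
 [ 0.5716 -0.2607  0.0272]]
tube
[[0.5779 0.0756 0.2006]
 [0.5614 0.0763 0.1866]
 [0.5358 0.0838 0.167 ]
 [0.5187 0.0785 0.1372]
 [0.4976 0.082  0.1168]
 [0.4738 0.0922 0.1037]]
lens
[[ 0.708  -0.189   0.2145]
 [ 0.6982 -0.1941  0.2125]
 [ 0.6914 -0.2149  0.1985]
 [ 0.6989 -0.2068  0.2124]
 [ 0.696  -0.1934  0.1946]]
box
[[ 0.7443 -0.1952  0.2314]
 [ 0.7313 -0.1934  0.2024]]
cup
[[0.6054 0.0749 0.2389]
 [0.5914 0.0796 0.2239]
 [0.5993 0.0866 0.224 ]]
```

```bash
cat >> h.py <<'E'
def ray(n,uv,h):
    c=camera_info(n);K=np.array(c['intrinsics']);k=c['k1'];T=np.array(c['world_from_camera'])
    q=cv2.undistortPoints(np.array(uv,float).reshape(-1,1,2),K,np.array([k,0,0,0.])).reshape(-1,2)
    D=np.c_[q[:,0],-q[:,1],-np.ones(len(q))]@T[:3,:3].T
    return T[:3,3]+D*((h-T[2,3])/D[:,2])[:,None]
E
python3 - <<'E'
from h import *
p=cv2.imread('pics/top0.png');d=np.load('top0.npy')
def z(u,v): return (220-.375+u/4.,70-.375+v/4.)
print('camplate corners',np.round(ray('top',[z(564,134),z(661,244),z(558,241)],.014),4))
print('lens top (box corners z=.224)',np.round(ray('top',[z(609,110),z(660,110),z(607,161),z(661,161)],.224),4))
print('barrel z=.2',np.round(ray('top',[z(609,200),z(652,200)],.2),4),'post',np.round(ray('top',[z(627,90),z(648,90)],.239),4))
print('standbase corners',np.round(ray('top',[z(352,411),z(51,552),z(330,584)],.014),4))
# tube clouds
hsv=cv2.cvtColor(p,cv2.COLOR_BGR2HSV)
for n,u0,u1 in (('lamp',285,318),('ball',188,212),('plate',82,105)):
    m=np.zeros(p.shape[:2],bool)
    a,b=z(u0,325);c,e=z(u1,455)
    m[int(b):int(e),int(a):int(c)+1]=1
    m&=(hsv[...,1]<60)&(hsv[...,2]<105)
    v,u=np.nonzero(m);P=pts('top',d,np.c_[u,v]);k=P[:,2]>.08;P=P[k]
    c0=np.median(P,0);r=cv2.fitLine(P.astype(np.float32),cv2.DIST_HUBER,0,.01,.01).ravel()
    print(n,k.sum(),r[:3],'pt',r[3:],'pitch',np.degrees(np.arctan2(r[2],np.hypot(r[0],r[1]))),'yaw',np.degrees(np.arctan2(r[1],r[0])))
    # row centroids
    for y in sorted(set(v))[::6]:
        uu=u[v==y]; print('  row',y,uu.min(),uu.max())
E
```

```text
camplate corners [[ 0.8137 -0.1679  0.014 ]
 [ 0.7055 -0.262   0.014 ]
 [ 0.7066 -0.1627  0.014 ]]
lens top (box corners z=.224) [[ 0.765  -0.1911  0.224 ]
 [ 0.7659 -0.2354  0.224 ]
 [ 0.7191 -0.1895  0.224 ]
 [ 0.7201 -0.2362  0.224 ]]
barrel z=.2 [[ 0.6917 -0.1936  0.2   ]
 [ 0.6924 -0.2312  0.2   ]] post [[ 0.7779 -0.2051  0.239 ]
 [ 0.7783 -0.2232  0.239 ]]
standbase corners [[0.5369 0.0322 0.014 ]
 [0.3971 0.3139 0.014 ]
 [0.3711 0.0497 0.014 ]]
lamp 141 [ 0.7006424  -0.07703803  0.70934147] pt [0.53069013 0.07075877 0.15580817] pitch 45.18136 yaw -6.274662
  row 150 295 299
  row 156 295 298
  row 162 294 298
  row 168 294 297
  row 174 293 297
  row 180 293 297
ball 148 [ 0.7080036  -0.08297099  0.70131785] pt [0.5314354  0.16620393 0.14882912] pitch 44.53283 yaw -6.6840086
  row 150 268 271
  row 156 267 271
  row 162 267 271
  row 168 267 271
  row 174 267 270
  row 180 267 270
plate 126 [ 0.69662565 -0.0815144   0.71278894] pt [0.53458554 0.26119545 0.1412382 ] pitch 45.462284 yaw -6.674012
  row 150 241 245
  row 156 241 245
  row 162 241 245
  row 168 241 244
  row 174 241 244
  row 180 241 244
```

```bash
cat >> h.py <<'E'
from scipy.spatial.transform import Rotation as R
def tool(th,psi):
    t,s=np.radians([th,psi]); x=np.array([np.sin(t)*np.cos(s),np.sin(t)*np.sin(s),-np.cos(t)])
    y0=np.array([-np.sin(s),np.cos(s),0]); return x,y0
def goal(th,psi,sg):
    x,y0=tool(th,psi); z=sg*y0; return R.from_matrix(np.c_[x,np.cross(z,x),z])
def delta(p,G,n=1):
    s=get_state(); C=R.from_rotvec(s['tool_rot'])
    w=np.degrees((C.inv()*G).as_rotvec()); t=C.inv().apply(np.array(p)-s['position'])*100
    t2=G.inv().apply(np.array(p)-s['position'])*100
    print('turn deg',np.round(w,2),'shift cm cur axes',np.round(t,2),'in goal axes',np.round(t2,2))
E
python3 - <<'E'
from h import *
s=get_state();print(R.from_rotvec(s['tool_rot']).as_matrix().round(3))
for sg in(1,-1): delta([.479,.075,.25],goal(20,-6,sg))
delta([.35,.5,.45],goal(0,-6,1))
E
```

```text
[[-0.001 -0.928  0.373]
 [-0.002  0.373  0.928]
 [-1.    -0.    -0.002]]
turn deg [-15.7   -2.87 -19.88] shift cm cur axes [ -0.87 -41.65 -40.15] in goal axes [  9.06 -27.65 -50.01]
turn deg [161.83 -28.55   4.12] shift cm cur axes [ -0.87 -41.65 -40.15] in goal axes [ 9.06 27.65 50.01]
turn deg [-1.588e+01 -1.000e-01 -1.000e-02] shift cm cur axes [-20.93 -13.85  -5.55] in goal axes [-20.94 -11.81  -9.09]
```

{"op": "jog_arm", "data": {"targets": [[0, 0, 0, -5, 0, 0, 8.7], [0, 0, 0, -5, 0, 0, 8.7], [0, 0, 0, -5, 0, 0, 8.7], [0, 0, 0, -5, 0, 0, 8.7], [0, 0, 0, 0, -4, -4, 8.7], [0, 0, 0, 0, -4, -4, 8.7], [0, 0, 0, 0, -4, -4, 8.7], [0, 0, 0, 0, -4, -4, 8.7], [0, 0, 0, 0, -4, -4, 8.7], [0, 0, 0, 0, 0, 0, 8.7]]}}

```text
time: 1.35
position: [0.3561, 0.3383, 0.4424]
tool_rot: [-0.917, 1.368, 0.916]
ft_force: [-0.6, 1.3, -0.1]
grip_width: 0.999
```

```bash
python3 - <<'E'
from h import *
s=get_state();print(s['position'],s['joint_positions'],s['time'])
delta([.479,.075,.44],goal(20,-6,1))
E
```

```text
[0.35611667 0.33831243 0.44238668] [-0.9155859  -0.04117898  0.09678431  1.46466137  0.00513684  1.71664191
  0.36159962] 1.35
turn deg [-16.24  -2.83 -19.77] shift cm cur axes [  0.25 -21.4  -19.66] in goal axes [  5.35 -13.99 -24.9 ]
```

{"op": "jog_arm", "data": {"targets": [[-5.4, -0.95, -6.6, 0, 0, 0, 8.7], [-5.4, -0.95, -6.6, 0, 0, 0, 8.7], [-5.4, -0.95, -6.6, 0, 0, 0, 8.7], [0, 0, 0, 0.9, -2.33, -4.15, 8.7], [0, 0, 0, 0.9, -2.33, -4.15, 8.7], [0, 0, 0, 0.9, -2.33, -4.15, 8.7], [0, 0, 0, 0.9, -2.33, -4.15, 8.7], [0, 0, 0, 0.9, -2.33, -4.15, 8.7], [0, 0, 0, 0.9, -2.33, -4.15, 8.7], [0, 0, 0, 0, 0, 0, 8.7]]}}

```text
time: 2.6
position: [0.4739, 0.0956, 0.4389]
tool_rot: [-1.29, 1.014, 0.872]
ft_force: [0.4, 0.2, -0.3]
grip_width: 1.002
```

```bash
python3 - <<'E'
from h import *
s=get_state();print(s['position'],s['joint_positions'],s['time'])
delta([.479,.075,.25],goal(20,-6,1))
snap('side','side1')
E
```

```text
[0.47390703 0.0955515  0.43889394] [-0.30253819 -0.29338643 -0.04655117  1.72575615  0.13791128  1.40022455
  1.11438309] 2.6
turn deg [-0.   -0.07 -0.31] shift cm cur axes [18.03  5.68 -1.97] in goal axes [18.    5.78 -1.99]
```

View pics/side1.png

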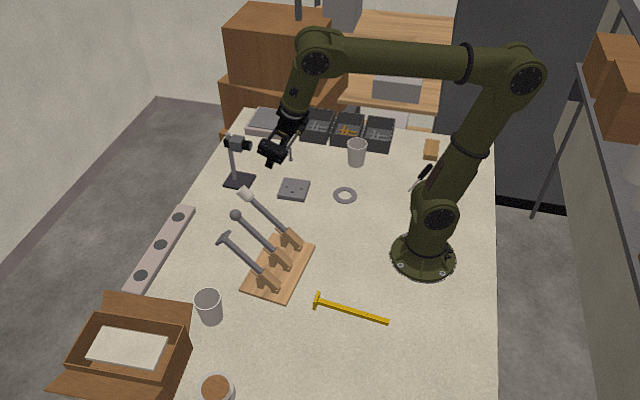

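```bash
python3 - <<'E'
from h import *
# top tube centreline, rows-> pixel centre; upper flat heights from line
print(ray('top',[(297,150),(296,162),(295.2,174)],.156))
d=np.load('side1.npy');p=cv2.imread('pics/side1.png');hsv=cv2.cvtColor(p,cv2.COLOR_BGR2HSV)
m=(hsv[...,1]<50)&(hsv[...,2]<130); mm=np.zeros_like(m);mm[200:236,252:292]=1
v,u=np.nonzero(m&mm);P=pts('side',d,np.c_[u,v]);k=(P[:,2]>.09)&(P[:,1]<.1)&(P[:,1]>.03);P=P[k]
r=cv2.fitLine(P.astype(np.float32),cv2.DIST_HUBER,0,.01,.01).ravel()
print(k.sum(),r,'pitch',np.degrees(np.arctan2(r[2],np.hypot(r[0],r[1]))),'yaw',np.degrees(np.arctan2(r[1],r[0])))
cv2.imwrite('pics/s1z.png',cv2.resize(p[170:300,200:330],None,fx=4.5,fy=4.5,interpolation=2))
E
```

```text
[[0.58929614 0.06733542 0.156     ]
 [0.54585562 0.06988671 0.156     ]
 [0.50270955 0.07172391 0.156     ]]
253 [ 0.72101754 -0.07758968  0.68855906  0.52648216  0.07795599  0.14689833] pitch 43.516155 yaw -6.1420407
```

View pics/s1z.png

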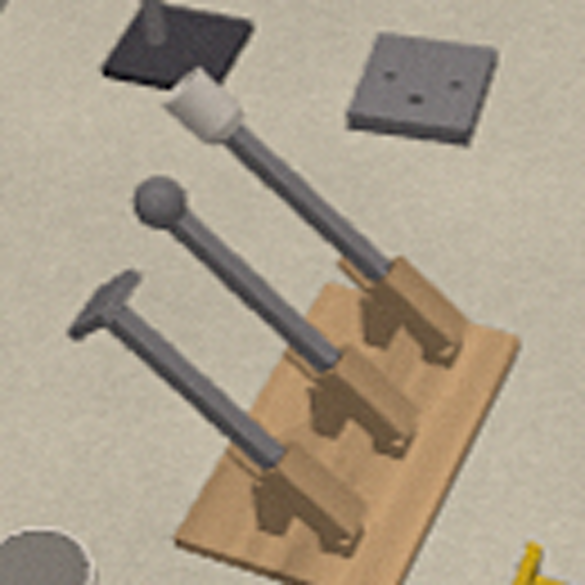

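{"op": "jog_arm", "data": {"targets": [[0, 0, 0, 3, 0, -1, 8.7], [0, 0, 0, 3, 0, -1, 8.7], [0, 0, 0, 3, 2, 0, 8.7], [0, 0, 0, 3, 2, 0, 8.7], [0, 0, 0, 3, 1.8, 0, 8.7], [0, 0, 0, 3, 0, 0, 8.7], [0, 0, 0, 0, 0, 0, 8.7]]}}

```text
time: 3.52
position: [0.4788, 0.082, 0.2474]
tool_rot: [-1.297, 1.014, 0.886]
ft_force: [0.5, 0.1, 0.4]
grip_width: 1.0
```

```bash
python3 - <<'E'
from h import *
s=get_state();print(s['position'],s['joint_positions'],s['time'])
delta([.520,.0715,.1355],goal(20,-6,1))
snap('side','side2');snap('top','top2')
a=cv2.imread('pics/side2.png')[100:300,180:400];b=cv2.imread('pics/top2.png')[100:240,210:340]
cv2.imwrite('pics/s2z.png',cv2.resize(a,None,fx=3,fy=3,interpolation=2));cv2.imwrite('pics/t2z.png',cv2.resize(b,None,fx=4,fy=4,interpolation=2))
E
```

```text
[0.47879641 0.08203341 0.24744968] [-0.14393717 -0.26214099 -0.15017145  2.07492623  0.10561535  1.01705462
  1.14124404] 3.525
turn deg [ 0.68  0.03 -0.71] shift cm cur axes [11.96 -0.27 -0.62] in goal axes [11.96 -0.13 -0.62]
```

View pics/s2z.png

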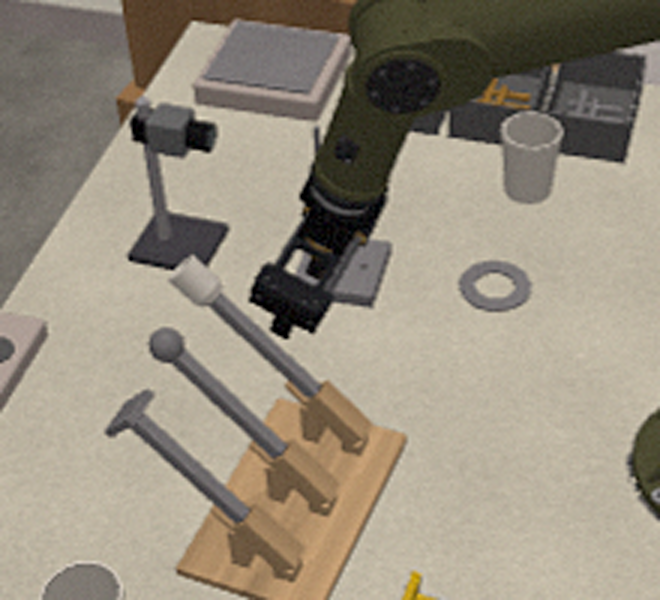

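View pics/t2z.png

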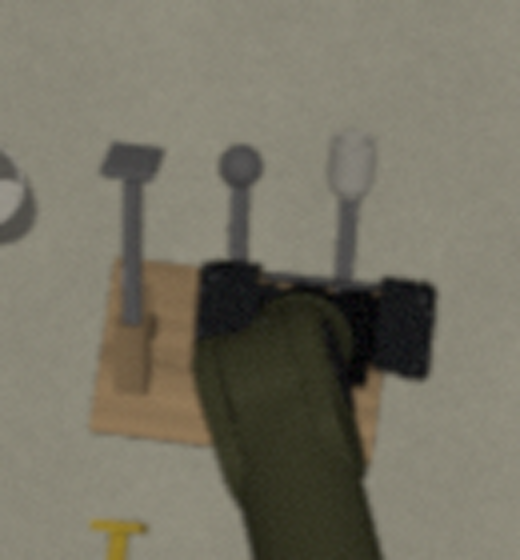

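{"op": "jog_arm", "data": {"targets": [[0.7, 0, -0.7, 0, -0.1, -0.6, 8.7], [0, 0, 0, 3, 0, 0, 8.7], [0, 0, 0, 3, 0, 0, 8.7], [0, 0, 0, 2, 0, 0, 8.7], [0, 0, 0, 0, 0, 0, 8.7]]}}

```text
time: 4.25
position: [0.5081, 0.071, 0.1749]
tool_rot: [-1.289, 1.008, 0.863]
ft_force: [-0.6, -0.6, 0.2]
grip_width: 0.998
```

```bash
python3 - <<'E'
from h import *
s=get_state();print(s['position'],s['joint_positions'],s['time'],s['ft_force'])
delta([.520,.0715,.1355],goal(20,-6,1))
snap('side','side3')
a=cv2.imread('pics/side3.png')[150:280,220:350]
cv2.imwrite('pics/s3z.png',cv2.resize(a,None,fx=4.5,fy=4.5,interpolation=2))
E
```

```text
[0.50811636 0.07098367 0.17489414] [-0.12485494 -0.15170047 -0.14172754  2.14091087  0.14269189  0.82621082
  1.11340955] 4.25 [-0.61919866 -0.5813162   0.18761383]
turn deg [-0.26  0.01  0.2 ] shift cm cur axes [4.1  0.26 0.17] in goal axes [4.1  0.24 0.18]
```

View pics/s3z.png

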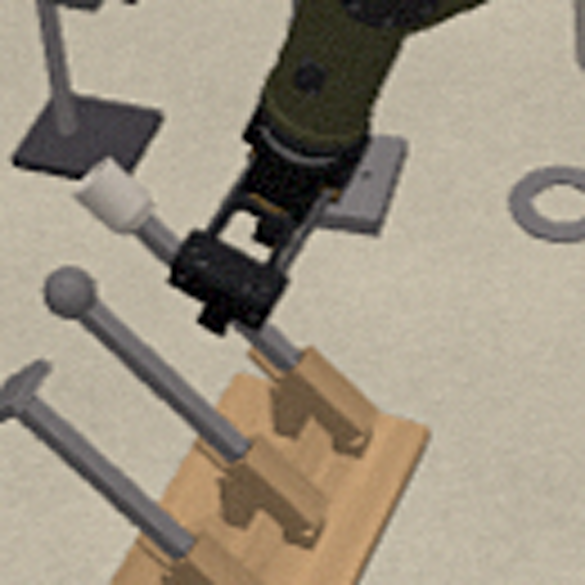

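{"op": "jog_arm", "data": {"targets": [[0, 0, 0, 2, 0.2, 0.2, 8.7], [0, 0, 0, 2, 0, 0, 8.7], [0, 0, 0, 0, 0, 0, 8.7]]}}

```text
time: 4.68
position: [0.5206, 0.072, 0.1375]
tool_rot: [-1.29, 1.007, 0.863]
ft_force: [-0.4, -0.1, 0.3]
grip_width: 1.001
```

```bash
python3 - <<'E'
from h import *
s=get_state();print(s['position'],s['joint_positions'],s['time'],s['ft_force'])
delta([.520,.0715,.1355],goal(20,-6,1))
snap('side','side4')
a=cv2.imread('pics/side4.png')[150:280,220:350]
cv2.imwrite('pics/s4z.png',cv2.resize(a,None,fx=4.5,fy=4.5,interpolation=2))
E
```

```text
[0.52055203 0.0720199  0.13752336] [-0.12135552 -0.08088319 -0.14563337  2.16063465  0.17069559  0.73719674
  1.0856263 ] 4.675 [-0.37676849 -0.1073386   0.30769461]
turn deg [-0.24  0.03  0.26] shift cm cur axes [ 0.17  0.12 -0.06] in goal axes [ 0.17  0.12 -0.06]
```

View pics/s4z.png

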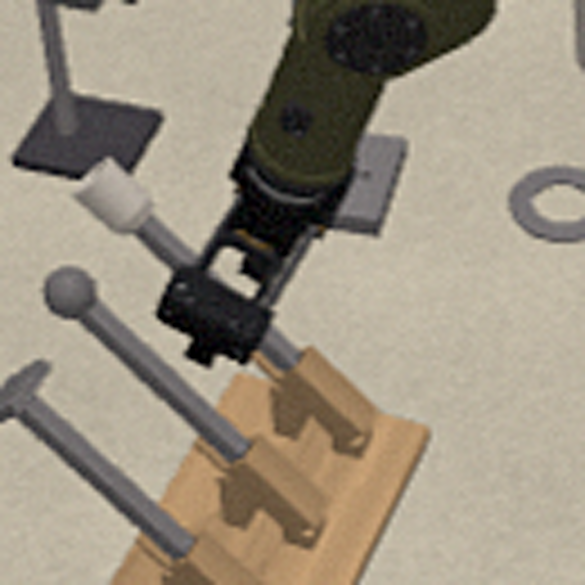

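{"op": "jog_arm", "data": {"targets": [[0, 0, 0, 0.15, 0.1, 0, 4], [0, 0, 0, 0, 0, 0, 1], [0, 0, 0, 0, 0, 0, 1], [0, 0, 0, 0, 0, 0, 1], [0, 0, 0, 0, 0, 0, 1], [0, 0, 0, 0, 0, 0, 1], [0, 0, 0, 0, 0, 0, 1], [0, 0, 0, 0, 0, 0, 1]], "squeeze": 45}}

```text
time: 5.72
position: [0.5203, 0.0724, 0.1355]
tool_rot: [-1.29, 1.006, 0.863]
ft_force: [-0.5, 1.9, -0.3]
grip_width: 0.183
```

```bash
python3 - <<'E'
from h import *
s=get_state();print(s['position'],s['grip_width']*8.7,s['time'],s['ft_force'])
# tube axis direction in tool axes
C=R.from_rotvec(s['tool_rot']);
for pit in(43,45):
  p,y=np.radians([pit,-6.1]);a=np.array([np.cos(p)*np.cos(y),np.cos(p)*np.sin(y),np.sin(p)]);print(C.inv().apply(a))
E
```

```text
[0.5203438  0.07238945 0.13546312] 1.5942978667365881 5.725 [-0.48042609  1.88813192 -0.30957118]
[-0.38606167 -0.92246806  0.00301201]
[-0.41802028 -0.90843264  0.00303116]
```

{"op": "jog_arm", "data": {"targets": [[0, 0, 0, -0.4, -0.92, 0, 1], [0, 0, 0, -0.4, -0.92, 0, 1], [0, 0, 0, 0, 0, 0, 1]]}}

```text
time: 6.1
position: [0.5359, 0.0704, 0.1503]
tool_rot: [-1.29, 1.006, 0.862]
ft_force: [0.1, 0.4, -2.6]
grip_width: 0.179
```

{"op": "jog_arm", "data": {"targets": [[0, 0, 0, -0.6, -1.38, 0, 1], [0, 0, 0, -0.6, -1.38, 0, 1], [0, 0, 0, -0.6, -1.38, 0, 1], [0, 0, 0, -0.6, -1.38, 0, 1], [0, 0, 0, -0.6, -1.38, 0, 1], [0, 0, 0, -0.6, -1.38, 0, 1], [0, 0, 0, -0.6, -1.38, 0, 1], [0, 0, 0, 0, 0, 0, 1]]}}

```text
time: 7.1
position: [0.6116, 0.062, 0.2234]
tool_rot: [-1.29, 1.005, 0.861]
ft_force: [0.6, -0.2, -3.3]
grip_width: 0.181
```

```bash
python3 - <<'E'
from h import *
s=get_state();print(s['position'],s['joint_positions'],s['time'],s['ft_force'],s['torque'])
snap('side','side5')
a=cv2.imread('pics/side5.png')[100:280,180:380]
cv2.imwrite('pics/s5z.png',cv2.resize(a,None,fx=3.2,fy=3.2,interpolation=2))
E
```

```text
[0.61159143 0.06202953 0.2234435 ] [-0.10030787  0.02441699 -0.10522748  1.87587886  0.13743088  0.90541713
  1.18981806] 7.1 [ 0.55105087 -0.23001616 -3.29128225] [0.0834088  0.5821807  0.03179493]
```

View pics/s5z.png

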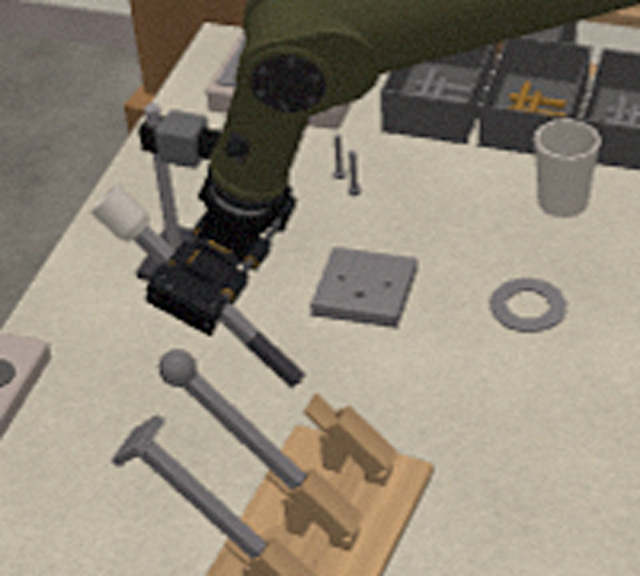

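```bash
python3 - <<'E'
from h import *
C=R.from_rotvec(get_state()['tool_rot'])
print(C.inv().apply([0,0,12]),C.inv().apply([-16,0,0]))
delta([.45,.06,.34],goal(-23.5,-.7,1))
E
```

```text
[-11.25590215  -4.15980146   0.02680428] [-5.51736261 14.91811617 -1.73450853]
turn deg [-5.65  0.29 43.75] shift cm cur axes [-16.56  10.87  -1.93] in goal axes [-4.38 19.41 -0.41]
```

{"op": "jog_arm", "data": {"targets": [[0, 0, 0, -3.75, -1.4, 0, 1], [0, 0, 0, -3.75, -1.4, 0, 1], [0, 0, 0, -3.75, -1.4, 0, 1], [0, 0, 0, -1.38, 3.73, -0.43, 1], [0, 0, 0, -1.38, 3.73, -0.43, 1], [0, 0, 0, -1.38, 3.73, -0.43, 1], [0, 0, 0, -1.38, 3.73, -0.43, 1], [0, 0, 0, 0, 0, 0, 1]]}}

```text
time: 8.15
position: [0.4758, 0.0673, 0.3245]
tool_rot: [-1.289, 1.042, 0.88]
ft_force: [0.1, -0.6, -2.1]
grip_width: 0.182
```

{"op": "jog_arm", "data": {"targets": [[-0.7, 0, 5.5, 0, 0, 0, 1], [-0.7, 0, 5.5, 0, 0, 0, 1], [-0.7, 0, 5.5, 0, 0, 0, 1], [-0.7, 0, 5.5, 0, 0, 0, 1], [-0.7, 0, 5.5, 0, 0, 0, 1], [-0.7, 0, 5.5, 0, 0, 0, 1], [-0.7, 0, 5.5, 0, 0, 0, 1], [-0.7, 0, 5.2, 0, 0, 0, 1], [0, 0, 0, 0, 0, 0, 1]]}}

```text
time: 9.28
position: [0.4789, 0.0677, 0.324]
tool_rot: [-0.96, 1.538, 1.51]
ft_force: [-0.5, 1.0, -2.6]
grip_width: 0.18
```

```bash
python3 - <<'E'
from h import *
s=get_state();print(s['position'],s['joint_positions'],s['time'],s['ft_force'],s['grip_width'])
delta([.476,-.211,.2],goal(-23.5,-.7,1))
delta([.45,-.211,.34],goal(-23.5,-.7,1))
for n in('side','top'):
  p,d=snap(n,n+'6')
E
```

```text
[0.47885334 0.06767487 0.32401496] [ 0.08920594  0.27947737 -0.30047974  1.41677601 -0.00931906  1.88883823
  1.33523389] 9.275 [-0.53029848  1.02604811 -2.61391111] 0.18030935127453038
turn deg [-0.32 -0.41 -1.74] shift cm cur axes [ 11.39  -5.5  -27.76] in goal axes [ 11.35  -5.   -27.87]
turn deg [-0.32 -0.41 -1.74] shift cm cur axes [ -0.16   2.82 -27.92] in goal axes [ -0.45   2.97 -27.9 ]
```

View pics/side6.png

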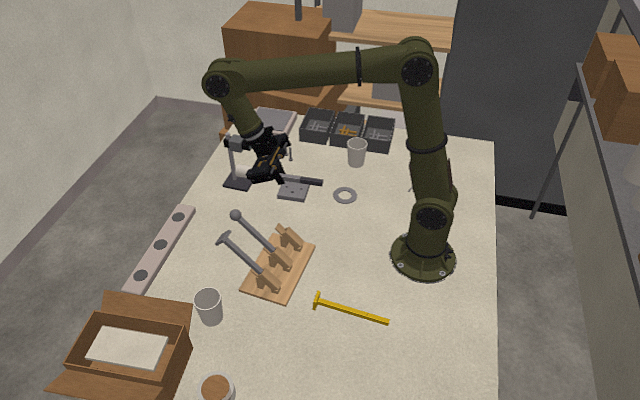

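View pics/top6.png

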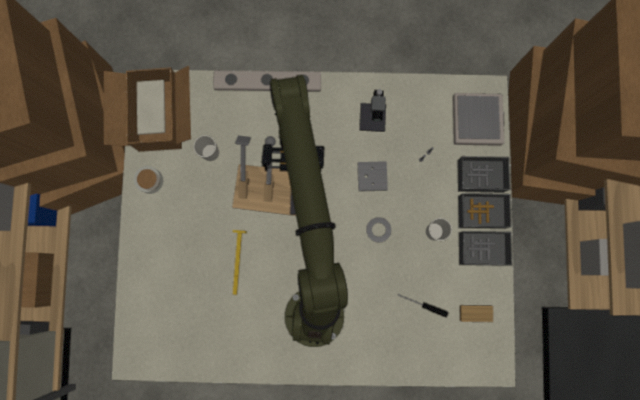

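{"op": "jog_arm", "data": {"targets": [[0, 0, 0, 0, 0.5, -4, 1], [0, 0, 0, 0, 0.5, -4, 1], [0, 0, 0, 0, 0.5, -4, 1], [0, 0, 0, 0, 0.5, -4, 1], [0, 0, 0, 0, 0.5, -4, 1], [0, 0, 0, 0, 0.5, -4, 1], [0, 0, -1.7, 0, 0, -3.9, 1], [0, 0, 0, 0, 0, 0, 1]]}}

```text
time: 10.38
position: [0.445, -0.214, 0.3421]
tool_rot: [-0.977, 1.518, 1.482]
ft_force: [0.2, 0.2, -3.0]
grip_width: 0.18
```

```bash
python3 - <<'E'
from h import *
s=get_state();print(s['position'],s['joint_positions'],s['time'],s['ft_force'],s['grip_width'])
delta([.455,-.211,.2],goal(-23.5,-.7,1))
p,d=snap('side','side7')
a=cv2.imread('pics/side7.png')[100:240,200:400]
cv2.imwrite('pics/s7z.png',cv2.resize(a,None,fx=4,fy=4,interpolation=2))
E
```

```text
[ 0.44495976 -0.21403712  0.34210601] [ 0.40797134  0.2397647  -0.12285181  1.41164     0.14889627  1.88137262
  1.8489779 ] 10.375 [ 0.19146535  0.23712492 -3.0000549 ] 0.18019766644070434
turn deg [-0.66 -0.39  0.19] shift cm cur axes [12.65 -6.54  0.48] in goal axes [12.63 -6.58  0.32]
```

View pics/s7z.png

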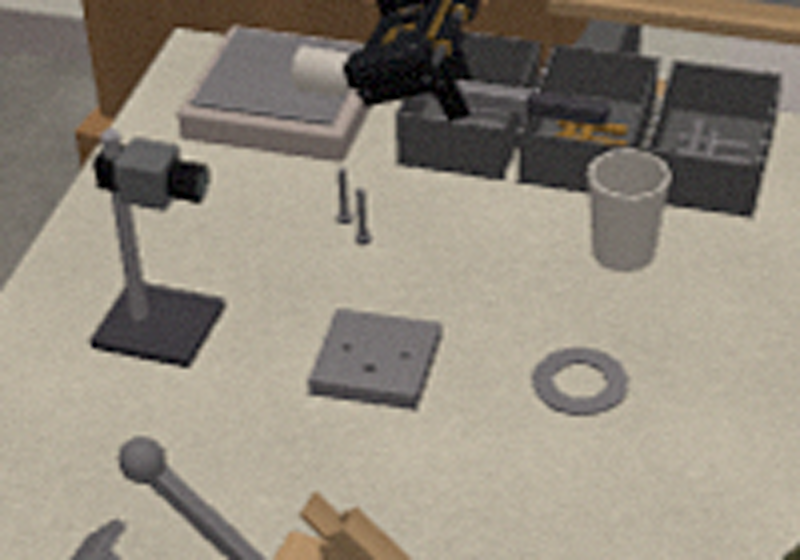

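```bash
python3 - <<'E'
from h import *
d=np.load('side7.npy')
z=lambda u,v:(200+u/4,100+v/4)
P=pts('side',d,np.round([z(u,v) for u,v in [(300,65),(305,75),(315,60),(320,70),(330,65),(335,80),(345,80)]]));print(np.round(P,3))
P=pts('side',d,np.round([z(u,v) for u,v in [(480,92),(500,95),(520,97),(540,105),(560,107),(580,108),(600,109)]]));print(np.round(P,3))
E
```

```text
[[ 0.584 -0.212  0.347]
 [ 0.577 -0.201  0.343]
 [ 0.566 -0.205  0.359]
 [ 0.561 -0.198  0.351]
 [ 0.555 -0.202  0.358]
 [ 0.547 -0.199  0.345]
 [ 0.539 -0.198  0.347]]
[[ 0.419 -0.204  0.35 ]
 [ 0.402 -0.208  0.346]
 [ 0.384 -0.209  0.348]
 [ 0.366 -0.204  0.346]
 [ 0.348 -0.206  0.343]
 [ 0.329 -0.197  0.352]
 [ 0.313 -0.203  0.351]]
```

{"op": "jog_arm", "data": {"targets": [[0, 0, 0, 2.5, -1.3, 0.1, 1], [0, 0, 0, 2.5, -1.3, 0.1, 1], [0, 0, 0, 2.5, -1.3, 0.1, 1], [-0.6, -0.4, 0, 2.5, -1.3, 0, 1], [0, 0, 0, 2.5, -1.3, 0, 1], [0, 0, 0, 0, 0, 0, 1]]}}

```text
time: 11.18
position: [0.4553, -0.2061, 0.199]
tool_rot: [-0.978, 1.503, 1.507]
ft_force: [0.3, 0.4, -1.7]
grip_width: 0.179
```

```bash
python3 - <<'E'
from h import *
s=get_state();print(s['position'],s['joint_positions'],s['time'],s['ft_force'],s['grip_width'])
delta([.476,-.211,.2],goal(-23.5,-.7,1))
for n in('side','top'):
  p,d=snap(n,n+'8')
a=cv2.imread('pics/side8.png')[100:240,200:400]
cv2.imwrite('pics/s8z.png',cv2.resize(a,None,fx=4,fy=4,interpolation=2))
a=cv2.imread('pics/top8.png')[60:240,300:460]
cv2.imwrite('pics/t8z.png',cv2.resize(a,None,fx=3.3,fy=3.3,interpolation=2))
E
```

```text
[ 0.45533662 -0.20607     0.19895736] [ 0.40384918  0.3266336  -0.13458705  1.5909389   0.1429874   1.6289085
  1.81483273] 11.175 [ 0.25820171  0.43832686 -1.68153459] 0.17927106535376167
turn deg [ 0.57  0.11 -0.16] shift cm cur axes [-0.93 -1.85 -0.48] in goal axes [-0.92 -1.86 -0.47]
```

View pics/s8z.png

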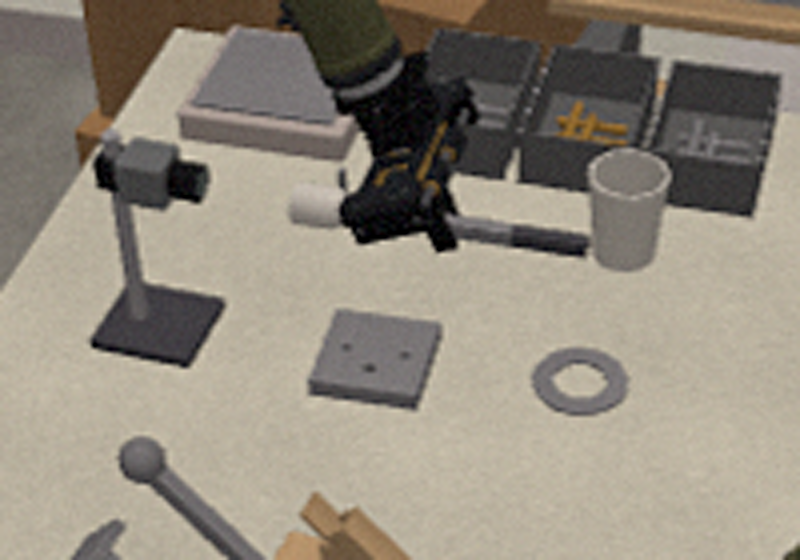

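View pics/t8z.png

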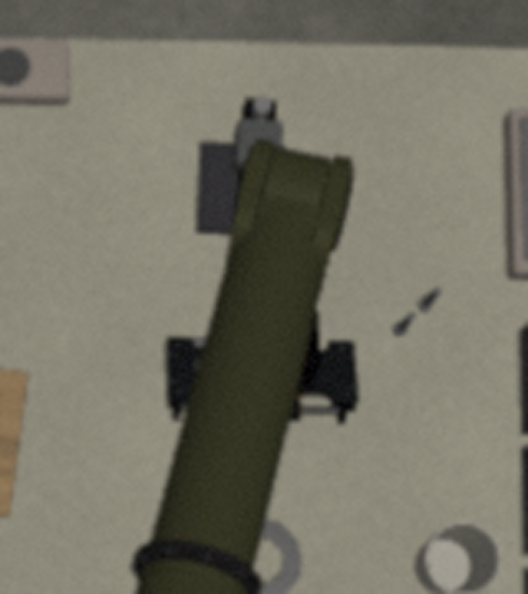

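{"op": "jog_arm", "data": {"targets": [[0.5, 0, 0, -0.45, -0.9, -0.25, 1], [0, 0, 0, -0.45, -0.9, -0.2, 1], [0, 0, 0, 0, 0, 0, 1], [0, 0, 0, 0, 0, 0, 1]]}}

```text
time: 11.78
position: [0.4762, -0.2126, 0.2012]
tool_rot: [-0.973, 1.508, 1.496]
ft_force: [-0.3, 0.8, -1.6]
grip_width: 0.177
```

```bash
python3 - <<'E'
from h import *
s=get_state();print(s['position'],s['time'],s['ft_force'],s['grip_width'],abs(s['qd']).max())
delta([.476,-.211,.2],goal(-23.5,-.7,1))
p,d=snap('side','side9')
a=cv2.imread('pics/side9.png')[100:240,200:400]
cv2.imwrite('pics/s9z.png',cv2.resize(a,None,fx=4,fy=4,interpolation=2))
hsv=cv2.cvtColor(cv2.imread('pics/side9.png'),cv2.COLOR_BGR2HSV)
# clouds: by region of space
v,u=np.mgrid[100:240,200:400];uv=np.c_[u.ravel(),v.ravel()];P=pts('side',d,uv);
def reg(a,b,name):
    k=(P[:,0]>a)&(P[:,0]<b)&(P[:,1]>-.26)&(P[:,1]<-.16)&(P[:,2]>.16)&(P[:,2]<.24)
    Q=P[k];print(name,k.sum(),np.round(np.median(Q,0),4),'min',np.round(np.percentile(Q,3,0),3),'max',np.round(np.percentile(Q,97,0),3));return Q
Q=reg(.32,.42,'tube rear');r=cv2.fitLine(Q.astype(np.float32),cv2.DIST_HUBER,0,.01,.01).ravel();print(r)
reg(.575,.66,'cup');reg(.68,.715,'lens')
E
```

```text
[ 0.47616672 -0.21263619  0.20119238] 11.775 [-0.25742923  0.77206461 -1.59990826] 0.17707304118970635 0.010133174728407971
turn deg [-0.08  0.09 -0.03] shift cm cur axes [ 0.12 -0.03  0.16] in goal axes [ 0.12 -0.03  0.16]
tube rear 129 [ 0.3793 -0.2056  0.2065] min [ 0.342 -0.219  0.194] max [ 0.418 -0.197  0.213]
[ 0.99961513 -0.02228862 -0.01651629  0.37942553 -0.20671561  0.20518574]
cup 123 [ 0.5967 -0.2021  0.2114] min [ 0.577 -0.222  0.188] max [ 0.618 -0.192  0.221]
lens 83 [ 0.699  -0.201   0.2076] min [ 0.689 -0.222  0.189] max [ 0.713 -0.189  0.222]
```

View pics/s9z.png

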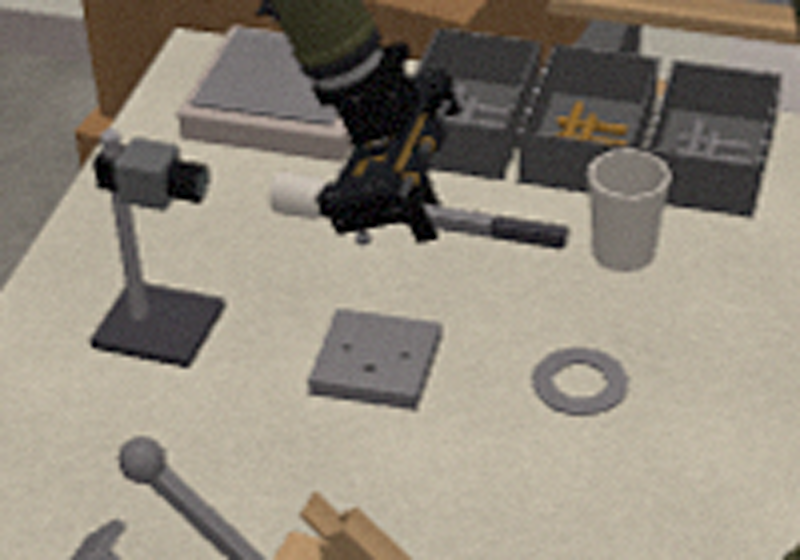

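{"op": "jog_arm", "data": {"targets": [[0, 0, 0, 0, 0, 0, 1], [0, 0, 0, 0, 0, 0, 1], [0, 0, 0, 0, 0, 0, 1], [0, 0, 0, 0, 0, 0, 1]]}}

```text
time: 12.32
position: [0.4761, -0.2126, 0.2013]
tool_rot: [-0.973, 1.508, 1.495]
ft_force: [0.7, -1.2, -2.4]
grip_width: 0.178
```

```bash
python3 - <<'E'
from h import *
s=get_state();print(s['position'],s['time'],s['grip_width'],abs(s['qd']).max())
print(close_job())
E
```

```text
[ 0.47611202 -0.21260769  0.20126136] 12.325 0.17813347916755348 0.001987287520869717
the job is handed in; nothing more can be done
None
```

I drew the lamp arm out along its slanting socket and levelled it. I handed the job in at 12.3 s with the gripper still holding it in front of the lens. The robot gave no verdict.

**Pose at hand-in, from the last picture:**
- The mouth is about 74 mm in front of the lens.
- The cup and lens points agree within about 1 mm sideways and 4 mm in height.
- The tube is about 1° off level and about 1° off the lens axis.

**Hold:** the jaws read 15.5 mm on the 16 mm tube with a 45 N squeeze, and the joints were practically still.

**Other parts:** the wrist forces I read stayed at a few newtons, with no sign of touching anything. In the later pictures the other arms, the parts and the camera look unmoved, though I judged this by eye and did not measure it. Depth readings scatter by about 5 mm. No check failed.

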